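Point out the counterweight place in a mini centrifuge

TASK

The yellow-capped tube in the small centrifuge's rotor has no counterweight yet: show the trainee where it belongs. With the fingertips, gently push the half-raised clear lid back until it is fully open; then point with the hand straight down at the empty rotor place directly opposite the yellow-capped tube, fingertips two to three centimetres above its mouth, and keep pointing there, still, for two seconds and as you finish. Pick nothing up, do not touch the rotor or its tubes, and leave the other things on the table alone.

Things in the scene. Friction and masses are not known exactly. Their poses are not given: they have to be found in the camera images.
- centrifuge: Blue-grey mini centrifuge, fixed to the table, 176 x 160 mm (x, y), housing top at 52 mm, grey round collar of 75 mm outer radius up to 64 mm. Origin on the table under the rotor axis; its z is up, its -x is the front (dark display, black speed knob), its +x the hinge side of the lid.
- lid (a joint): Angle of the clear domed lid (74 mm radius, 48 mm deep, open side down) about a level hinge along the centrifuge's y: 0 shut, 1.9 rad fully open against its stop, where it leans 19 degrees back past upright. It starts between 0.7 and 1.1 rad and stays wherever it is left (stiff hinge, about 2 N at the tab).
- lid_hinge (a point): Point on the lid's hinge axis, 84 mm behind the rotor axis (centrifuge +x) and 66 mm above the table.
- lid_tab (a point): Middle of the free end of the grey thumb tab on the lid's front (36 mm wide, 5 mm thick, standing 20 mm out from the dome), on its underside; 178 mm from the hinge axis. The dome's open rim lies in the plane through this point and the hinge axis. At lid angle a it lies 178 cos(a) mm towards the centrifuge's -x from the hinge and 178 sin(a) mm above it.
- rotor: Dark rotor of 62 mm radius, turning freely on an upright spindle, any angle at the start; six leaning sleeves with mouths 60 degrees apart. Three hold tubes (48 mm long, 13 mm thick): two blue-capped ones facing each other, and a yellow-capped one. Origin on the axis, 52 mm above the table. The highest caps reach 100 mm above the table.
- rotor_axis (a point): Point on the rotor's axis at the height of the sleeve mouths, 86 mm above the table.
- yellow_place (a point): Centre of the mouth of the sleeve that holds the yellow-capped tube, 33 mm from the rotor axis, 86 mm above the table.
- counter_place (a point): Centre of the mouth of the empty sleeve directly opposite the yellow-capped tube: the place to point at. Mouth 15 mm wide, 33 mm from the rotor axis, 86 mm above the table; its neighbours are 33 mm away; the outer side of its slanting rim stands 6 mm higher.
- spare_tube: Loose yellow-capped tube lying on the table, 13 x 48 x 13 mm; not to be moved. Origin under its middle, y along it.
- oil_bottle: Loose brown dropper bottle, 30 x 30 x 71 mm, bystander; origin under its middle.
- coverslip_box: Loose small grey-white box, 37 x 37 x 18 mm, bystander; origin under its middle.
- tissue_pack: Loose teal flat pack, 56 x 78 x 10 mm, bystander; origin under its middle.
- pipette: Loose white hand pipette lying flat, 23 x 170 x 24 mm, bystander; origin under its middle, y along it.

How it is judged:
On the way, in this order (a step that is already met when the one before it is completed fails the run):
1. the lid is pushed fully open (within 0.2 rad of its stop) (value of joint lid above 1.7 rad), for 0.2 s.
2. the hand points down at the empty place opposite the yellow-capped tube, without contact, for two seconds (value of joint lid above 1.7 rad and horizontal distance between the grasp point and counter_place below 0.013 m and z of the grasp point in the frame of centrifuge between 0.11 and 0.165 m and contact force between each of the arm, the fingers and centrifuge below 0.2 N), for 1.8 s.
At the end, for the whole second after the job is handed in: The lid stands within 0.2 rad of its stop, the rotor has not turned, and the grasp point (about 19 mm behind the fingertips) is within 13 mm horizontally of the empty place opposite the yellow-capped tube and 24 to 79 mm above its mouth (value of joint lid above 1.7 rad and horizontal distance between the grasp point and counter_place below 0.013 m and z of the grasp point in the frame of centrifuge between 0.11 and 0.165 m and distance of counter_place from where it was at the start of the episode below 0.006 m); the robot touches nothing.
It fails at once if the rotor or a tube in it is touched or turned (contact force between any of the fingers, the arm and rotor above 0.5 N or distance of counter_place from where it was at the start of the episode above 0.006 m).
It fails at once if the lid or centrifuge is pushed hard (over 40 N) (contact force between any of the fingers, the arm and centrifuge above 40 N).
It fails at once if a loose thing on the table is moved or lifted by more than 15 mm (distance of any of spare_tube, oil_bottle, coverslip_box, tissue_pack, pipette from where it was at the start of the episode above 0.015 m).
It also fails if it takes over 51 s, if anything falls off the work surface, if the arm or the gripper's body presses on something with over 40 N, if the wrist force passes 120 N, or if a joint passes its speed limit or range.

ROBOT

A 6-joint arm with a two-finger parallel gripper is mounted at the origin on a cart in front of the work surface, level with it; the furniture and walls round the work are solid. World frame = base frame: x ahead of the robot, y to its left, z up, the work surface at z = 0. Lengths are in m, angles in rad, forces in N, time in s.
With the tool pointing down it reaches from about 0.35 to 0.975 m from the base axis. Payload 4.9 kg.
Tool frame: the origin (TCP) lies midway between the tips of the shut fingers; the grasp point (between the pads) lies 19 mm behind it; z points along the fingers, y is the line along which they close (so a half turn about z gives the same grasp; the last joint's range is limited). The gripper opens to 85 mm and grips with 20 to 120 N. Pads are 22 mm wide; open, the fingers measure 114 mm over their backs; the gripper's body (76 mm by 85 mm) begins 54 mm behind the grasp point. The pads swing forward as they close: fully open they stand 13 mm farther back than shut.
Start: joints at [-1.399, 0.053, 1.613, -0, 1.476, -0.119], TCP at [0.179, -0.599, 0.231] pointing down, gripper open.
Joint ranges: [-3.01, 3.01], [-1.01, 2.22], [0.06, 2.58], [-1.02, 4.17], [0.09, 2.62], [-3.14, 3.14]. Speed limits (rad/s): [2.57, 2.57, 3.14, 3.14, 3.14, 3.14].

INTERFACE

Orientations are given as a unit quaternion [w, x, y, z].
In Python, from plant import state, grab_frame, camera_info, job_done, spot_in, masks_of, pinpoint gives the robot as it stands.
- The arm moves only by the shell command python3 -m handwheel 'ROWS' [OPENING]. ROWS is JSON, a list that holds one entry, the list of rows, each a list of 6 numbers: the shift along the world's x, y, z in m, then the turn, a rotation vector about the world's x, y, z in degrees. In form: [[[tx, ty, tz, ax, ay, az], ...]]. A call has 1 to 20 rows; each row shifts and turns the commanded pose from where the row before left it; what a row does not reach is not made up. A row lasts 1/12 s, in which the tool goes at most 41.7 mm and 7.16 degrees, less where a joint would pass 70% of its speed; a pose out of reach is approached as far as the arm can. A call is refused whole if a number of a shift passes 0.0417 or a number of a turn 7.16, either way. A call with a gripper value outside its range is refused whole. OPENING is the opening, from 0 (shut) to 1 (fully open), set as the call begins (- or left out, the last holds). The fingers move at their own pace and stop on an object; the grip force is fixed at half the most. Time passes only in rows, so rows that do not move let the fingers close. It gives the time, the measured TCP pose, the force, the opening and the grip force at its end, in the units of the state.
- state(): the state, without advancing time (a new reading comes with each control period).
- grab_frame(name): name is "side" or "top"; returns (picture, depth): 384x512x3 uint8, blue, green, red; 384x512 float32, m along the optical axis (not along the pixel's ray), 0 where there is no reading.
- camera_info(name): a dict with "fx", "fy", "cx", "cy" (pixels), "distortion" ([k1, k2, p1, p2, k3] as OpenCV has them; the pictures are not rectified), "T" (4x4, takes a point from camera to world coordinates). Camera axes: x right, y up, looking along -z (the intrinsics and any distortion apply to the point x, -y, -z); pixel columns grow to the right and rows downward; lengths in m; the calibration is good to about 2 mm. A picture is of the moment at which its call begins. camera_info takes no time and is no camera call.
- job_done(): hands the job in; it is judged then, once.
Trained networks look in the newest picture that a camera, given by its name, has taken for a name from the list of things; names that differ only in an ending like _2 or _b are one class to them, and where a whole thing is asked for, a point or a joint stands for the part that bears it (a point fixed in the world has none). Each returns a list of dicts, best first, with "conf" (0 to 1); they miss things now and then, are a little off and sometimes report something else, mostly with a low value. They report only what shows in the picture. A call takes as long as a camera call.
- spot_in(camera, thing): "box" ([left, top, width, height] in pixels, round what is visible of it).
- masks_of(camera, thing): "region" (384x512 bool, what is visible of it) and "box" ([left, top, width, height] in pixels, round what is visible of it).
- pinpoint(camera, thing): "position" ([column, row] in pixels: a listed point, or the origin of a listed thing).
The state is a dict: "time": time; "joint_pos": joint angles; "joint_vel": joint speeds; "joint_efforts": joint torques, N m; "tool_pos": TCP position; "tool_rot": TCP orientation; "contact_force": force on the tool from outside, world axes, zero at the start; "ft_torque": the same for the moment, N m; "gripper_width": opening from 0.0 (shut) to 1.0 (fully open); "grasp_force": force on a finger pad.
Only numpy, scipy, OpenCV 4.12 (cv2) and the standard library are available. Lean on these libraries where they do the work, as an engineer would, in place of code of your own. Each camera call takes 0.05 s, during which the arm holds its last target. There are 200 camera calls.

## Working session

There is one attempt and no reset: what is moved stays moved. The work goes in short steps, Python scripts to look and compute and a shell command to move; the robot and the scene stay as the last step left them, time stands still between calls to the robot, and variables do not carry over. Pictures are saved under pics/ and viewed, at most 10 in all, crops included, and the job is handed in when it is done.

```bash
mkdir -p pics
cat > h.py <<'E'
import numpy as np, cv2
from plant import *
def ray(cam,px):
    c=camera_info(cam);K=np.array([[c['fx'],0,c['cx']],[0,c['fy'],c['cy']],[0,0,1]])
    u=cv2.undistortPoints(np.array([[px]],float),K,np.array(c['distortion']))[0,0]
    T=np.array(c['T']);d=T[:3,:3]@np.array([u[0],-u[1],-1]);return T[:3,3],d
def at_z(cam,px,z):
    o,d=ray(cam,px);return o+d*(z-o[2])/d[2]
def at_depth(cam,px,depth):
    o,d=ray(cam,px);r,c=int(round(px[1])),int(round(px[0]))
    w=depth[max(r-1,0):r+2,max(c-1,0):c+2];w=w[w>0];return o+d*np.median(w) if len(w) else None
def proj(cam,P):
    c=camera_info(cam);K=np.array([[c['fx'],0,c['cx']],[0,c['fy'],c['cy']],[0,0,1]])
    T=np.array(c['T']);p=(np.asarray(P)-T[:3,3])@T[:3,:3];p=p*[1,-1,-1]
    return cv2.projectPoints(p.reshape(1,1,3),np.zeros(3),np.zeros(3),K,np.array(c['distortion']))[0].ravel()
E
python3 - <<'E'
from h import *
Z=dict(centrifuge=0,lid_hinge=.066,lid_tab=None,rotor=.052,rotor_axis=.086,yellow_place=.086,counter_place=.086,spare_tube=0,oil_bottle=0,coverslip_box=0,tissue_pack=0,pipette=0)
np.set_printoptions(precision=4,suppress=True)
for cam in ('top','side'):
    im,dp=grab_frame(cam);cv2.imwrite(f'pics/{cam}0.png',im)
    print(cam,np.array(camera_info(cam)['T'])[:3,3])
    for t,z in Z.items():
        for r in pinpoint(cam,t)[:2]:
            p=r['position'];print(t,round(r['conf'],2),np.array(p),at_z(cam,p,z) if z is not None else '',at_depth(cam,p,dp))
print(state())
E
```

```text
top [0.3949 0.0049 1.4365]
centrifuge 0.97 [355.8 198.7] [ 0.4731 -0.2896  0.    ] [ 0.4633 -0.2527  0.1801]
lid_hinge 0.78 [362.5 174.2] [ 0.5479 -0.3006  0.066 ] [ 0.5384 -0.2817  0.1507]
lid_tab 0.72 [368.5 211.2]  [ 0.4257 -0.2875  0.1868]
lid_tab 0.45 [354.9 198.6]  [ 0.4637 -0.2501  0.1796]
rotor 0.88 [355.3 200.7] [ 0.4639 -0.2771  0.052 ] [ 0.4577 -0.2517  0.1766]
rotor_axis 0.66 [358.1 197.9] [ 0.4708 -0.2794  0.086 ] [ 0.4652 -0.2584  0.1857]
spare_tube 0.57 [276.  203.5] [ 0.4623 -0.0218  0.    ] [ 0.4619 -0.0217  0.007 ]
oil_bottle 0.4 [168.  200.3] [0.4794 0.3421 0.    ] [0.4792 0.3413 0.0033]
coverslip_box 0.58 [237.5 196.3] [0.4887 0.1064 0.    ] [0.4875 0.105  0.0195]
tissue_pack 0.79 [245.6 218.3] [0.4148 0.0804 0.    ] [0.4146 0.0798 0.0108]
pipette 0.66 [203.1 228.6] [0.3826 0.2232 0.    ] [0.3828 0.2198 0.0228]
pipette 0.45 [241.6 195.8] [0.4902 0.0927 0.    ] [0.4889 0.0915 0.0193]
side [0.1669 1.1061 0.6794]
centrifuge 0.73 [280.8 167.6] [ 0.4715 -0.2866  0.    ] [ 0.454  -0.2065  0.0391]
lid_tab 0.84 [294.6 117. ]  [ 0.5428 -0.9132 -0.0276]
rotor 0.71 [284.7 15
[... 829 characters left out ...]
173 0.    ] [0.4975 0.1222 0.0034]
tissue_pack 0.86 [272.3 223.8] [0.4144 0.0791 0.    ] [0.411  0.0933 0.0094]
pipette 0.81 [273.6 251.4] [0.3803 0.2056 0.    ] [0.3741 0.2319 0.0198]
{'time': 1.3, 'joint_pos': array([-1.399 ,  0.0527,  1.6129, -0.    ,  1.476 , -0.119 ]), 'joint_vel': array([-0.0012,  0.002 , -0.0006, -0.0005, -0.0002, -0.0006]), 'joint_efforts': array([  0.    , -39.3673, -37.0458,  -0.0001,   0.0005,   0.    ]), 'tool_pos': array([ 0.1792, -0.5987,  0.2313]), 'tool_rot': array([ 0.    ,  0.9894,  0.1449, -0.    ]), 'contact_force': array([-0.7825,  0.9533,  0.4802]), 'ft_torque': array([ 0.0318, -0.0058,  0.0013]), 'grasp_force': 0.0, 'gripper_width': 1.0018076217522465}
```

Run:
```python
import cv2,numpy as np
a=cv2.imread('pics/top0.png')[150:250,290:420];b=cv2.imread('pics/side0.png')[80:200,220:350]
a=cv2.resize(a,None,fx=3,fy=3,interpolation=2);b=cv2.resize(b,None,fx=3,fy=3,interpolation=2)
h=max(a.shape[0],b.shape[0]);f=lambda x:cv2.copyMakeBorder(x,0,h-x.shape[0],0,0,0)
cv2.imwrite('pics/c0.png',np.hstack([f(a),f(b)]))
```

```text
(no output)
```

View pics/c0.png

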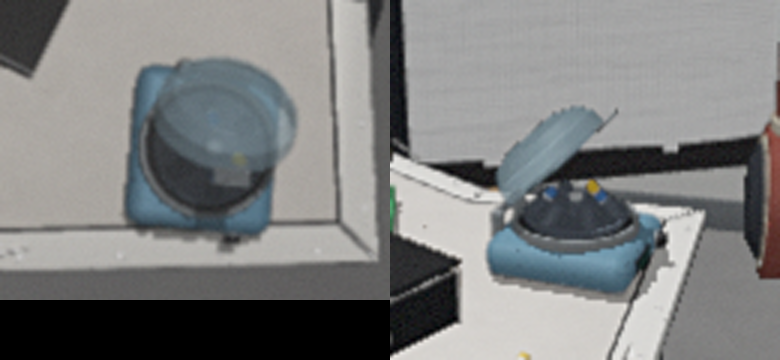

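View pics/side0.png

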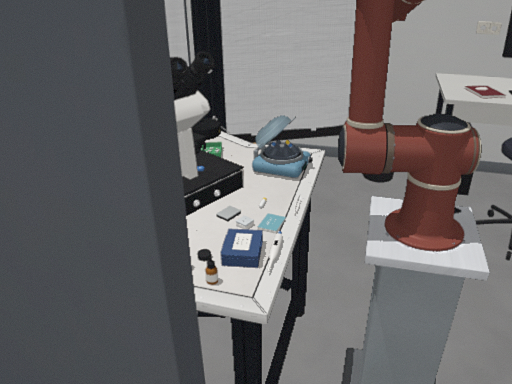

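The side view shows the lid at about half height, with the tab's free end near px (295, 117) and the yellow cap near (288, 142). The top view looks through the lid and shows the housing slightly yawed, tab near (368, 208). Next I'll triangulate the tab and fit the yaw.

Run:
```python
from h import *
np.set_printoptions(precision=4,suppress=True)
def tri(p,q):
    o1,d1=ray('top',p);o2,d2=ray('side',q)
    s=np.linalg.lstsq(np.c_[d1,-d2],o2-o1,rcond=None)[0];a=o1+s[0]*d1;b=o2+s[1]*d2;return (a+b)/2,np.linalg.norm(a-b)
for n,p,q in [('tab',(368.5,211.2),(294.6,117)),('tab eye',(367.3,210.5),(295.7,116.7)),('axis',(358.1,197.9),(282.9,144.8)),('cen',(355.8,198.7),(280.8,167.6))]: print(n,*tri(p,q))
# housing outline from top depth
im,dp=grab_frame('top')
P=[]
hsv=cv2.cvtColor(im,cv2.COLOR_BGR2HSV)
for r in range(160,240):
    for c in range(325,390):
        if dp[r,c]>0:
            o,d=ray('top',(c,r));w=o+d*dp[r,c]
            if .04<w[2]<.058 and hsv[r,c,1]>70 and 95<hsv[r,c,0]<115: P.append(w)
P=np.array(P);print(len(P),P.min(0),P.max(0))
front=[(round(y,3),P[abs(P[:,1]-y)<.006][:,0].min()) for y in np.arange(-.36,-.2,.012) if (abs(P[:,1]-y)<.006).any()]
left=[(round(x,3),P[abs(P[:,0]-x)<.006][:,1].max()) for x in np.arange(.39,.56,.012) if (abs(P[:,0]-x)<.006).any()]
print(np.array(front));print(np.array(left))
```

```text
tab [ 0.4258 -0.2863  0.1919] 0.00043725468275637014
tab eye [ 0.4248 -0.2829  0.1942] 0.005923944316928821
axis [ 0.467 -0.279  0.091] 0.007246257663613591
cen [ 0.4728 -0.29   -0.0017] 0.0009178583231336751Traceback (most recent call last):
  File "<stdin>", line 14, in <module>
  File "h.py", line 4, in ray
    c=camera_info(cam);K=np.array([[c['fx'],0,c['cx']],[0,c['fy'],c['cy']],[0,0,1]])
ValueError: time passes only in moves, steps and waits
```

```bash
sed -i 's/^from plant import \*/from plant import *\nimport plant,functools\ncamera_info=functools.lru_cache(None)(plant.camera_info)/' h.py
python3 - <<'E'
from h import *
np.set_printoptions(precision=3,suppress=True)
im,dp=grab_frame('top')
P=[]
hsv=cv2.cvtColor(im,cv2.COLOR_BGR2HSV)
for r in range(160,240):
    for c in range(325,390):
        if dp[r,c]>0 and hsv[r,c,1]>70 and 95<hsv[r,c,0]<115:
            o,d=ray('top',(c,r));w=o+d*dp[r,c]
            if .03<w[2]<.06: P.append(w)
P=np.array(P);print(len(P),P.min(0),P.max(0))
front=[(round(y,3),P[abs(P[:,1]-y)<.006][:,0].min()) for y in np.arange(-.37,-.2,.012) if (abs(P[:,1]-y)<.006).any()]
left=[(round(x,3),P[abs(P[:,0]-x)<.006][:,1].max()) for x in np.arange(.38,.56,.012) if (abs(P[:,0]-x)<.006).any()]
print(np.array(front).T);print(np.array(left).T)
print(state()['time'])
E
```

```text
482 [ 0.378 -0.355  0.033] [ 0.555 -0.202  0.059]
[[-0.358 -0.346 -0.334 -0.322 -0.31  -0.298 -0.286 -0.274 -0.262 -0.25
  -0.238 -0.226 -0.214 -0.202]
 [ 0.4    0.378  0.378  0.381  0.381  0.382  0.385  0.386  0.386  0.389
   0.39   0.39   0.39   0.397]]
[[ 0.38   0.392  0.404  0.416  0.428  0.44   0.452  0.464  0.476  0.488
   0.5    0.512  0.524  0.536  0.548  0.56 ]
 [-0.26  -0.208 -0.204 -0.202 -0.205 -0.206 -0.208 -0.209 -0.21  -0.211
  -0.213 -0.213 -0.217 -0.218 -0.218 -0.224]]
1.4
```

```bash
python3 -m handwheel '[[[0.016,0.0267,-0.0045,0,0,-1.95],[0.016,0.0267,-0.0045,0,0,-1.95],[0.016,0.0267,-0.0045,0,0,-1.95],[0.016,0.0267,-0.0045,0,0,-1.95],[0.016,0.0267,-0.0045,0,0,-1.95],[0.016,0.0267,-0.0045,0,0,-1.95],[0.016,0.0267,-0.0045,0,0,-1.95],[0.016,0.0267,-0.0045,0,0,-1.95],[0.016,0.0267,-0.0045,0,0,-1.95],[0.016,0.0267,-0.0045,0,0,-1.95],[0.016,0.0267,-0.0045,0,0,-1.95],[0.016,0.0267,-0.0045,0,0,-1.95],[0,0,0,0,0,0],[0,0,0,0,0,0],[0,0,0,0,0,0]]]' 0
```

```text
time: 2.65
tool_pos: [0.3712, -0.2787, 0.1776]
tool_rot: [0.0, 0.998, -0.058, 0.0]
contact_force: [0.0, -0.3, -0.0]
gripper_width: 0.003
grasp_force: 0.0
```

```bash
python3 -m handwheel '[[[0.0149,-0.00175,0,0,0,0],[0.0149,-0.00175,0,0,0,0],[0.0149,-0.00175,0,0,0,0],[0.01,-0.0012,0.007,0,0,0],[0.01,-0.0012,0.007,0,0,0],[0.01,-0.0012,0.007,0,0,0],[0.01,-0.0012,0.0055,0,0,0],[0.01,-0.0012,0.0055,0,0,0],[0.01,-0.0012,0.0055,0,0,0]]]'
```

```text
time: 3.4
tool_pos: [0.4754, -0.2924, 0.2151]
tool_rot: [0.0, 0.998, -0.06, -0.001]
contact_force: [-1.2, 0.3, -0.6]
gripper_width: -0.002
grasp_force: 0.6
```

Run:
```python
from h import *
im,_=grab_frame('side')
cv2.imwrite('pics/s1.png',cv2.resize(im[60:200,200:360],None,fx=4,fy=4,interpolation=2))
```

```text
(no output)
```

View pics/s1.png

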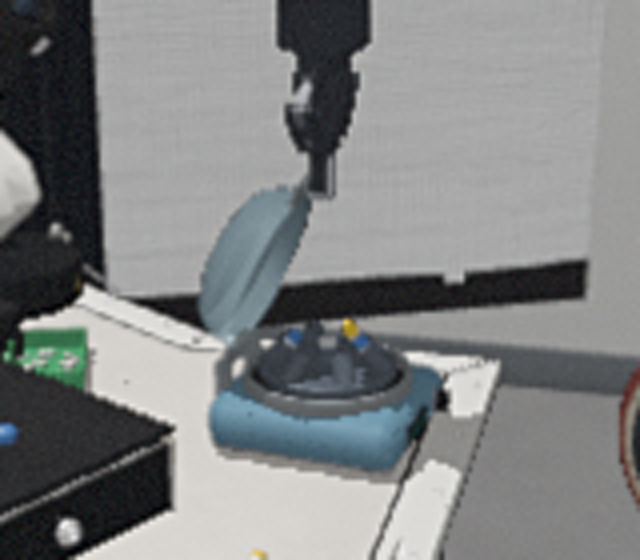

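The fingertips bear on the tab (crop ~(310,190)) and the lid is following, at about 1.1–1.2 rad with low force. I'll keep pushing.

```bash
python3 -m handwheel '[[[0.01,-0.0012,0.0015,0,0,0],[0.01,-0.0012,0.0015,0,0,0],[0.01,-0.0012,0.0015,0,0,0],[0.01,-0.0012,0.0015,0,0,0],[0.01,-0.0012,0.0015,0,0,0],[0.01,-0.0012,0.001,0,0,0],[0.01,-0.0012,0,0,0,0],[0.01,-0.0012,-0.003,0,0,0],[0.01,-0.0012,-0.003,0,0,0],[0.01,-0.0012,-0.003,0,0,0],[0.008,-0.0009,-0.002,0,0,0],[0,0,0,0,0,0]]]'
```

```text
time: 4.45
tool_pos: [0.5851, -0.3035, 0.2112]
tool_rot: [-0.0, 0.998, -0.058, -0.0]
contact_force: [-0.3, -0.2, 0.1]
gripper_width: -0.002
grasp_force: 0.0
```

```bash
python3 -m handwheel '[[[0.005,-0.0006,-0.001,0,0,0],[0.004,-0.0005,0,0,0,0],[0.003,-0.0003,0,0,0,0],[0,0,0,0,0,0]]]'
python3 - <<'E'
from h import *
im,_=grab_frame('side')
cv2.imwrite('pics/s2.png',cv2.resize(im[60:200,200:360],None,fx=4,fy=4,interpolation=2))
print(pinpoint('side','lid_tab')[:2])
E
```

```text
time: 4.78
tool_pos: [0.5909, -0.3044, 0.2105]
tool_rot: [-0.001, 0.998, -0.059, -0.008]
contact_force: [-19.4, 4.0, 5.9]
gripper_width: -0.002
grasp_force: 10.0
[{'position': [281.5, 168.8], 'conf': 0.66}, {'position': [241.5, 98.4], 'conf': 0.56}]
```

View pics/s2.png

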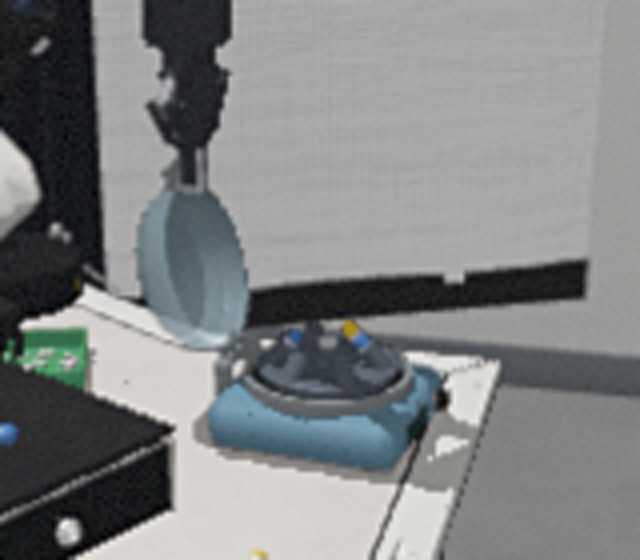

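The force rose to about 20 N at the stop and the picture shows the lid leaning back, so it is fully open. I'll back off and clear the view.

```bash
python3 -m handwheel '[[[-0.01,0.001,0,0,0,0],[-0.02,0.002,0,0,0,0],[-0.02,0.002,0,0,0,0],[-0.02,0.002,0,0,0,0],[-0.02,0.002,0,0,0,0],[-0.015,-0.03,0.003,0,0,0],[-0.015,-0.03,0.003,0,0,0],[-0.015,-0.03,0.003,0,0,0],[-0.015,-0.03,0.003,0,0,0],[-0.015,-0.03,0.003,0,0,0],[0,0,0,0,0,0],[0,0,0,0,0,0]]]'
python3 - <<'E'
from h import *
np.set_printoptions(precision=4,suppress=True)
out=[]
for cam in ('top','side'):
    im,dp=grab_frame(cam)
    for t,z in [('rotor_axis',.086),('yellow_place',.086),('counter_place',.086),('rotor',.052),('centrifuge',0),('lid_tab',.234),('lid_hinge',.066)]:
        for r in pinpoint(cam,t)[:2]: print(cam,t,round(r['conf'],2),np.array(r['position']),at_z(cam,r['position'],z),at_depth(cam,r['position'],dp))
    c=(356,199) if cam=='top' else (282,146)
    im=im[c[1]-30:c[1]+30,c[0]-30:c[0]+30];out.append(cv2.resize(im,(390,390),interpolation=2))
cv2.imwrite('pics/r1.png',np.hstack(out))
E
```

```text
time: 5.88
tool_pos: [0.4302, -0.4475, 0.2267]
tool_rot: [0.0, 0.998, -0.06, 0.001]
contact_force: [0.4, -0.1, -0.6]
gripper_width: 0.003
grasp_force: 0.0
top rotor_axis 0.68 [361.8 198.3] [ 0.4693 -0.2911  0.086 ] [ 0.4689 -0.2896  0.0928]
top yellow_place 0.37 [371.1 203.8] [ 0.4514 -0.3202  0.086 ] [ 0.451  -0.318   0.0952]
top counter_place 0.55 [240.7 196.3] [0.4829 0.0903 0.086 ] [0.4874 0.0946 0.0174]
top counter_place 0.51 [351.6 194.7] [ 0.4813 -0.259   0.086 ] [ 0.4814 -0.2594  0.0842]
top rotor 0.66 [355.8 200.3] [ 0.4651 -0.2787  0.052 ] [ 0.4643 -0.2755  0.0678]
top centrifuge 0.96 [354.3 202.6] [ 0.4602 -0.2841  0.    ] [ 0.4571 -0.2704  0.068 ]
top lid_tab 0.73 [353.5 201.7] [ 0.4521 -0.2348  0.234 ] [ 0.46   -0.268   0.0675]
top lid_hinge 0.57 [364.8 176.3] [ 0.541  -0.3078  0.066 ] [ 0.5426 -0.3113  0.0508]
side rotor_axis 0.79 [281.2 147.2] [ 0.4671 -0.2693  0.086 ] [ 0.4686 -0.2764  0.0829]
side yellow_place 0.38 [290.  145.4] [ 0.4409 -0.2918  0.086 ] [ 0.4387 -0.2805  0.0908]
side counter_place 0.42 [277.2 147.6] [ 0.4796 -0.2628  0.086 ] [ 0.4894 -0.3058  0.0674]
side rotor 0.7 [283.4 152.5] [ 0.4663 -0.303   0.052 ] [ 0.4539 -0.2449  0.0779]
side rotor 0.59 [211.2 281. ] [0.4702 0.4134 0.052 ] [0.4898 0.3686 0.0114]
side centrifuge 0.55 [281.5 169.6] [ 0.4656 -0.2712  0.    ] [ 0.4506 -0.202   0.0341]
side lid_tab 0.7 [242.2  99.6] [ 0.6135 -0.3065  0.234 ] [ 0.6159 -0.314   0.2316]
side lid_hinge 0.97 [261.5 147.1] [ 0.5455 -0.3008  0.066 ] [ 0.5492 -0.3145  0.06  ]
```

View pics/r1.png

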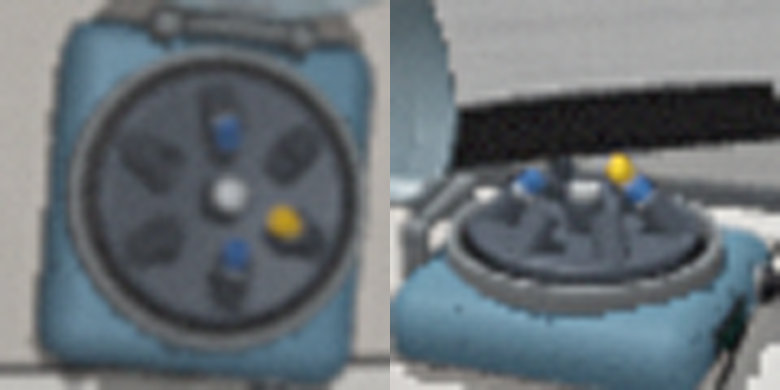

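The lid tab measures (0.613, -0.307, 0.234), which matches the open stop. In the top crop, the hub is at (230,197), the blue caps are at (229,134) and (236,254), and the yellow cap is at (284,223). The empty opposite sleeve is at upper left, about (150,155).

Run:
```python
from h import *
np.set_printoptions(precision=4,suppress=True)
im,dp=grab_frame('top')
hsv=cv2.cvtColor(im[175:225,335:385],cv2.COLOR_BGR2HSV)
def blobs(lo,hi):
    n,l,s,c=cv2.connectedComponentsWithStats(cv2.inRange(hsv,lo,hi));return [(c[i]+[335,175],s[i,4]) for i in range(1,n) if s[i,4]>5]
Y=blobs((18,120,100),(35,255,255));B=[b for b in blobs((105,130,90),(125,255,255)) if b[1]<80]
ax1=at_z('top',(358.9,199.5),.064)
ax2=at_z('top',(361.4,199.3),.090);print('axis collar',ax1,'hub',ax2,'housing .471 -.290')
W={}
for n,L in (('Y',Y),('B',B)):
    for p,s in L:
        d=at_depth('top',p,dp);print(n,p,s,d,at_z('top',p,.096))
        v=at_z('top',p,.096)[:2]-[.470,-.290];print('  r',np.hypot(*v),'ang',np.degrees(np.arctan2(v[1],v[0])))
print(state()['time'])
```

```text
axis collar [ 0.4669 -0.2864  0.064 ] hub [ 0.466  -0.2888  0.09  ] housing .471 -.290
Y [369.4 202.6] 15 [ 0.4547 -0.312   0.0981] [ 0.4548 -0.3125  0.096 ]
  r 0.027176922058387336 ang -123.97830186445738
6.7333
```

```bash
python3 -m handwheel '[[[0.0066,0.0236,0,0,0,0],[0.0066,0.0236,0,0,0,0],[0.0066,0.0236,0,0,0,0],[0.0066,0.0236,0,0,0,0],[0.0066,0.0236,0,0,0,0],[0.0066,0.0236,0,0,0,0],[0.0066,0.0236,0,0,0,0],[0.0066,0.0236,0,0,0,0],[0,0,0,0,0,0],[0,0,-0.014,0,0,0],[0,0,-0.014,0,0,0],[0,0,-0.014,0,0,0],[0,0,-0.014,0,0,0],[0,0,-0.014,0,0,0],[0,0,0,0,0,0],[0,0,0,0,0,0]]]'
python3 - <<'E'
from h import *
out=[]
print(state()['tool_pos'])
for cam,c in (('top',(356,199)),('side',(276,135))):
    im,dp=grab_frame(cam)
    print(cam,proj(cam,[.483,-.259,.086]),proj(cam,[*state()['tool_pos'][:2],.086]))
    im=im[c[1]-30:c[1]+30,c[0]-30:c[0]+30];out.append(cv2.resize(im,(390,390),interpolation=2))
cv2.imwrite('pics/r2.png',np.hstack(out))
E
```

```text
time: 8.07
tool_pos: [0.4824, -0.2571, 0.1539]
tool_rot: [-0.001, 0.998, -0.059, -0.002]
contact_force: [0.5, 0.1, 0.4]
gripper_width: -0.0
grasp_force: 0.0
[ 0.48244427 -0.25712412  0.15394485]
top [351.57816505 194.16626324] [351.11132829 194.10213493]
side [275.9874723  147.93594237] [275.69591033 148.05113047]
```

View pics/r2.png

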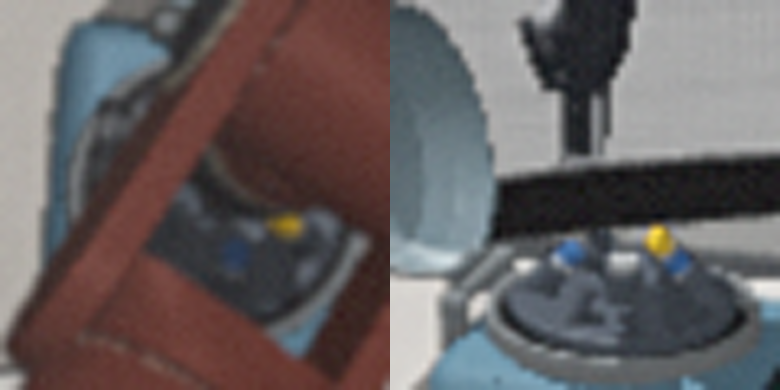

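The side crop shows the fingertips straight above the near, empty sleeve at about (588,282), with the lid well clear. I'll descend and hold.

```bash
python3 -m handwheel '[[[0,-0.001,-0.01,0,0,0],[0,-0.001,-0.01,0,0,0],[0,0,-0.01,0,0,0],[0,0,-0.007,0,0,0],[0,0,-0.004,0,0,0],[0,0,0,0,0,0],[0,0,0,0,0,0],[0,0,0,0,0,0],[0,0,0,0,0,0],[0,0,0,0,0,0],[0,0,0,0,0,0],[0,0,0,0,0,0],[0,0,0,0,0,0],[0,0,0,0,0,0],[0,0,0,0,0,0],[0,0,0,0,0,0],[0,0,0,0,0,0],[0,0,0,0,0,0],[0,0,0,0,0,0],[0,0,0,0,0,0]]]'
python3 - <<'E'
from h import *
im,_=grab_frame('side')
cv2.imwrite('pics/r3.png',cv2.resize(im[95:175,226:326],None,fx=6,fy=6,interpolation=2))
for t in ('counter_place','yellow_place','lid_tab'):
    for r in pinpoint('side',t)[:1]: print(t,r,at_z('side',r['position'],.086 if t!='lid_tab' else .234))
E
```

```text
time: 9.83
tool_pos: [0.4837, -0.2593, 0.1153]
tool_rot: [-0.0, 0.998, -0.059, -0.0]
contact_force: [-0.6, -0.3, 0.2]
gripper_width: 0.001
grasp_force: 0.0
counter_place {'position': [277.4, 147.5], 'conf': 0.52} [ 0.47915578 -0.26381344  0.086     ]
yellow_place {'position': [287.5, 140.2], 'conf': 0.35} [ 0.45912265 -0.33679652  0.086     ]
lid_tab {'position': [242.7, 97.1], 'conf': 0.71} [ 0.62057308 -0.33546545  0.234     ]
```

View pics/r3.png

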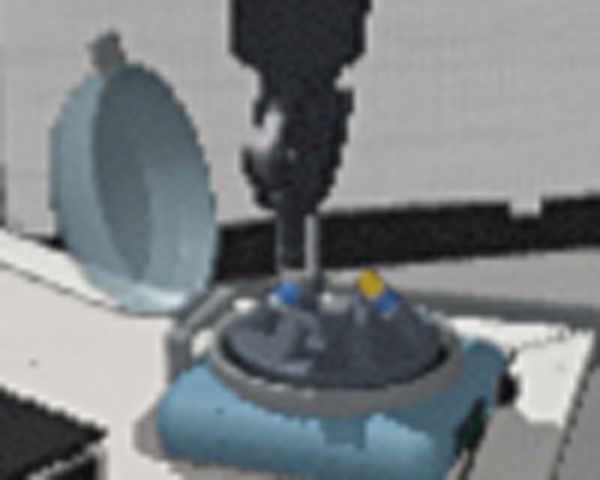

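The fingertips hang over the empty sleeve with the lid open and nothing in contact. I'll come down 3 mm more, hold for over two seconds, and hand in.

```bash
python3 -m handwheel '[[[-0.001,-0.001,-0.003,0,0,0],[0,0,0,0,0,0],[0,0,0,0,0,0],[0,0,0,0,0,0],[0,0,0,0,0,0],[0,0,0,0,0,0],[0,0,0,0,0,0],[0,0,0,0,0,0],[0,0,0,0,0,0],[0,0,0,0,0,0],[0,0,0,0,0,0],[0,0,0,0,0,0],[0,0,0,0,0,0],[0,0,0,0,0,0],[0,0,0,0,0,0],[0,0,0,0,0,0],[0,0,0,0,0,0],[0,0,0,0,0,0],[0,0,0,0,0,0],[0,0,0,0,0,0]]]' && python3 -m handwheel '[[[0,0,0,0,0,0],[0,0,0,0,0,0],[0,0,0,0,0,0],[0,0,0,0,0,0],[0,0,0,0,0,0],[0,0,0,0,0,0],[0,0,0,0,0,0],[0,0,0,0,0,0],[0,0,0,0,0,0],[0,0,0,0,0,0]]]' && python3 -c "
from plant import *
print(job_done())"
```

```text
time: 11.7
tool_pos: [0.4827, -0.2603, 0.1123]
tool_rot: [0.0, 0.998, -0.059, 0.0]
contact_force: [0.2, -0.3, -1.0]
gripper_width: -0.003
grasp_force: 0.0
time: 12.53
tool_pos: [0.4827, -0.2603, 0.1123]
tool_rot: [0.0, 0.998, -0.059, -0.0]
contact_force: [-0.7, 0.5, 0.2]
gripper_width: 0.003
grasp_force: 0.0
the job is handed in; nothing more can be done
None
```

I pushed the lid open to its stop (about 20 N at the end), and the hand points straight down, still, about 26 mm above the empty rotor place opposite the yellow-capped tube. The job is handed in at 12.5 s; no verdict came back.

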